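# Lock the sample canister and hold it on its side

## Robot

A 6-joint arm with a two-finger parallel gripper is mounted at the origin on a cart in front of the work surface, level with it; the furniture and walls round the work are solid. World frame = base frame: x ahead of the robot, y to its left, z up, the work surface at z = 0. Lengths are in mm, angles in rad, forces in N, time in s.
With the tool pointing down it reaches from about 275 to 825 mm from the base axis. Payload 4.9 kg.
Tool frame: the origin (TCP) lies at the very end of the fingers, on their centre line; the grasp point (between the pads) lies 19 mm behind it; z points along the fingers, y is the direction in which the jaws open and shut (so a half turn about z gives the same grasp; the last joint's range is limited). The gripper opens to 85 mm and grips with 20 to 120 N. Pads are 22 mm wide; open, the fingers measure 114 mm over their backs; the gripper's body (76 mm by 85 mm) begins 54 mm behind the grasp point. The pads swing forward as they close: fully open they stand 13 mm farther back than shut.
Start: joints at [-0.134, 0.326, -0.193, 1.052, 0, 1.437], TCP at [550.017, 0.009, 231.281] pointing down, gripper open.
Joint ranges: [-2.65, 2.65], [-0.97, 1.79], [-1.3, 1.35], [-1.93, 2.1], [-1.47, 1.37], [-3.14, 3.14]. Speed limits (rad/s): [2.57, 2.57, 3.14, 3.14, 3.14, 3.14].

## Interface

Orientations are given as [roll, pitch, yaw] about the fixed x, y, z axes, in that order (R = Rz(yaw) Ry(pitch) Rx(roll)).
In Python, from bench import bot, solve_ik, imaging gives the robot as it stands. Calls block until the motion is done:
- bot.move_ptp(position, orientation): joint-space move of the TCP to a pose.
- bot.movel(position, rot=None, max_speed=150, threshold=None): straight line of the TCP; rot=None keeps the orientation; max_speed is the mean speed in mm/s. With threshold (N) it stops when the force on the tool has changed by that much, and returns True; else False.
- bot.move_j(angles): joint-space move.
- bot.grip(opening, effort=None): opening from 0.0 (shut) to 1.0 (fully open); effort is the grip in N (None keeps the last); returns when the fingers have stopped.
- bot.dwell(seconds).
- solve_ik(position, orientation): joint angles nearest the present ones, or None.
- bot.get_state(): the state.
- imaging.capture(name): name is "scene" or "side" or "wrist"; returns the picture (480x640x3 uint8, blue, green, red); there is no depth.
- imaging.camera_model(name): a dict with "K" (3x3 intrinsics, pixels), "position" and "rotation" of the camera in the world. Camera axes: x right, y up, looking along -z (the intrinsics and any distortion apply to the point x, -y, -z); pixel columns grow to the right and rows downward; lengths in mm; the calibration is good to about 2 mm. A picture is of the moment at which its call begins: read the wrist's pose just before it. camera_model takes no time and is no camera call; for the wrist camera it gives the pose at the moment of the call.
A pose or a line that the arm cannot do raises bot.IKError and nothing moves.
- bot.sign_off(): hands the job in, once; it reports no verdict.
The state is a dict: "t": time; "qpos": joint angles; "joint_velocities": joint speeds; "effort": joint torques, N m; "tcp_pos": TCP position; "orientation": TCP orientation; "contact_force": force on the tool from outside, world axes, zero at the start; "wrist_torque": the same for the moment, N m; "opening": opening from 0.0 (shut) to 1.0 (fully open).
Only numpy, scipy, OpenCV 4.12 (cv2) and the standard library are available. Lean on these libraries where they do the work, as an engineer would, in place of code of your own. Each camera call takes 0.05 s, during which the arm holds its last target. There are 200 camera calls.

## Task

Get the sample canister ready for its leak check: while it stands in its grey holder, turn the dark lock collar clockwise (seen from above) fully home, so that its white pointer stands at the green locked mark. Then draw the canister up out of the holder, turn it over onto its side until it lies level in the air, and finish while still holding it there, steady, well above the bench (its middle at least 25 cm up), with the collar still locked and nothing but the gripper carrying it. Leave the other things on the bench where they are.

Things in the scene. Friction and masses are not known exactly. Their poses are not given: they have to be found in the camera images.
- holder: Grey block, 84x84 mm, on a steel foot plate 100x100x6 mm screwed to the bench (it does not move). Origin: centre of its underside on the bench, z up. Top at z = 50 mm; in it a square pocket 45 mm wide, open upwards, sides along the holder's x and y, floor at z = 10 mm. The canister stands in the pocket, its axes those of the holder (the square foot has 1.5 mm of play all round and cannot turn in it).
- canister_center (a point): Centre of the loose white sample canister, half-way up; z along the canister from foot to lid. The canister is 131 mm tall, 0.13 to 0.22 kg: square body 42x42 mm from -65.5 to +2.5 mm, a narrower shoulder and neck, the lock collar from +12.5 to +34.5 mm, grey lid disc (43 mm across) up to +37.5 mm, then the blue grip plate up to +65.5 mm.
- canister_grip (a point): Centre of the blue grip plate, 53.5 mm above canister_center on the canister's axis, 14 mm above the top of the lid disc and 12 mm below the plate's top. The plate is fixed to the canister (not to the collar) and is meant for lifting: 14 mm thick along the canister's y, 40 mm wide along its x, 28 mm high; axes as the canister.
- collar_center (a point): Centre of the lock collar, a dark knurled ring 56 mm across and 22 mm high round the canister's neck, 23.5 mm above canister_center on the same axis; it turns with the collar. It may be gripped across at any angle, on either side of the blue plate, whose top is 42 mm above this point.
- lock_collar (a joint): Angle of the collar on the canister, rad: 0 = open (white pointer at the red mark), grows clockwise seen from above, 1.25 = locked at a firm stop (pointer at the green mark on the lid). It starts anywhere between 0 and 0.35, and stays where it is left (friction about 0.08 N m).
- bottle: Bystander, to be left alone: white reagent bottle with blue cap, 68 mm across, 138 mm tall. Origin: centre of its underside.
- glass: Bystander, to be left alone: small clear beaker, 57 mm across, 70 mm tall. Origin: centre of its underside.
- rack: Bystander, to be left alone: small yellow wire rack with blue-capped tubes, 52x86x122 mm. Origin: centre of its underside.
- tape: Bystander, to be left alone: roll of tan tape lying flat, 104 mm across, 25 mm high. Origin: centre of its underside.
- marker: Bystander, to be left alone: green and white marker pen lying flat, 17x135x16 mm, long along its y. Origin: centre of its underside.
- orbital_shaker: The large fixed machine with a covered platform at the left of the bench; not part of the job, keep clear of it. Origin: centre of its underside; its upper deck, on four posts, spans x -168 to +187 mm, y -168 to +168 mm, and its top is at 314 mm.
- canister: The same canister; origin at the centre of its foot, 65.5 mm below canister_center.
Not all that is in view belongs to the job. Leave any turquoise look-alike of the holder alone.

How it is judged (in metres and radians):
On the way, in this order (a step that is already met when the one before it is completed fails the run):
1. the collar is turned to its locked stop while the canister stands in the holder (value of joint lock_collar above 1.15 rad and horizontal distance between canister_center and holder below 0.006 m and z of canister_center in the frame of holder below 0.082 m and angle between canister_center's own z axis and vertical below 0.1 rad), for 0.2 s.
2. the canister is drawn up clear of the holder, collar locked (value of joint lock_collar above 1.15 rad and height (world z) of canister_center above 0.125 m and contact force between canister and holder below 0.1 N and contact force between the fingers and canister above 1 N), for 0.1 s.
At the end, for the whole second after the job is handed in: The canister is held by the gripper, at rest, its middle more than 0.23 m above the bench, its long axis within about 20 degrees of level (tilt 1.22 to 1.92 rad), not touching the holder or the shaker, its collar still locked (joint above 1.15 rad) (value of joint lock_collar above 1.15 rad and height (world z) of canister_center above 0.23 m and angle between canister_center's own z axis and vertical between 1.22 and 1.92 rad and contact force between the fingers and canister above 1 N and contact force between canister and holder below 0.1 N and contact force between canister and orbital_shaker below 0.1 N and linear speed of canister below 0.03 m/s and angular speed of canister below 0.2 rad/s); the arm keeps its last pose, push and grip.
It fails at once if the bottle is moved more than 3 cm (distance of bottle from where it was at the start of the episode above 0.03 m).
It fails at once if the glass is moved more than 3 cm (distance of glass from where it was at the start of the episode above 0.03 m).
It fails at once if the rack is moved more than 3 cm (distance of rack from where it was at the start of the episode above 0.03 m).
It fails at once if the tape is moved more than 3 cm (distance of tape from where it was at the start of the episode above 0.03 m).
It fails at once if the marker is moved more than 3 cm (distance of marker from where it was at the start of the episode above 0.03 m).
It also fails if it takes over 48 s, if anything falls off the work surface, if the arm or the gripper's body presses on something with over 40 N, if the wrist force passes 120 N, or if a joint passes its speed limit or range.

## Working session

There is one attempt and no reset: what is moved stays moved. The work goes in short steps, each a Python script; the robot and the scene stay as the last script left them, time stands still between calls to the robot, and variables do not carry over. Pictures are saved under pics/ and viewed, about 8 in all and at most 12, crops included, and the job is handed in when it is done.

```bash
ls; mkdir -p pics
python3 - <<'E'
from bench import bot, solve_ik, imaging
import cv2, numpy as np
for n in("scene","side"):
    cv2.imwrite(f"pics/{n}0.png",imaging.capture(n)); m=imaging.camera_model(n); print(n,{k:np.round(v,3).tolist() if not isinstance(v,str) else v for k,v in m.items()})
print(bot.get_state())
E
```

```text
pics
scene {'K': [[548.377, 0.0, 306.488], [0.0, 548.377, 243.945], [0.0, 0.0, 1.0]], 'position': [-696.779, 833.661, 753.056], 'rotation': [1.143, 0.003, -2.089]}
side {'K': [[559.872, 0.0, 314.93], [0.0, 559.872, 235.093], [0.0, 0.0, 1.0]], 'position': [-224.912, 1081.46, 832.599], 'rotation': [1.037, 0.009, -2.491]}
{'t': 0.1, 'qpos': array([-1.34193774e-01,  3.26911617e-01, -1.93477976e-01,  1.05202359e+00,
        6.83200033e-06,  1.43660573e+00]), 'joint_velocities': array([-0.00032813, -0.00188343,  0.00121351,  0.00130187, -0.00096601,
       -0.0018604 ]), 'effort': array([-1.63831678e-04, -4.44239044e+01,  2.63037515e+01,  7.96647771e-03,
       -2.12530945e-04,  1.93304103e-06]), 'tcp_pos': array([5.49469838e+02, 8.85443216e-02, 2.30559605e+02]), 'orientation': array([-3.13999125e+00, -2.23087008e-04,  1.57079297e+00]), 'contact_force': array([ 0.61842142, -0.47416336,  0.47083055]), 'wrist_torque': array([-0.00449992, -0.0172497 , -0.01125547]), 'opening': 0.9992454138212037}
```

View pics/scene0.png

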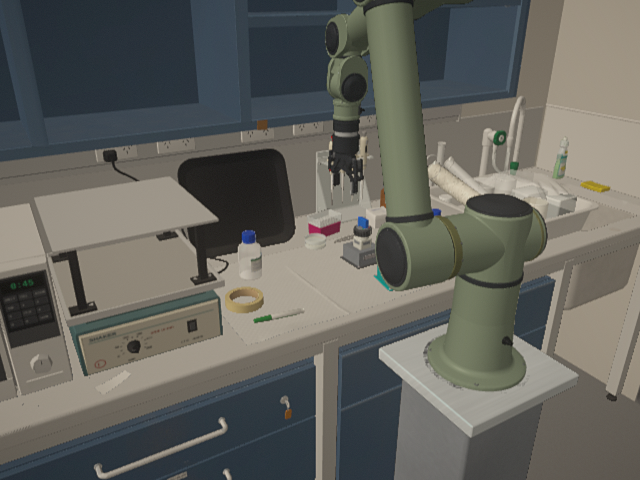

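View pics/side0.png

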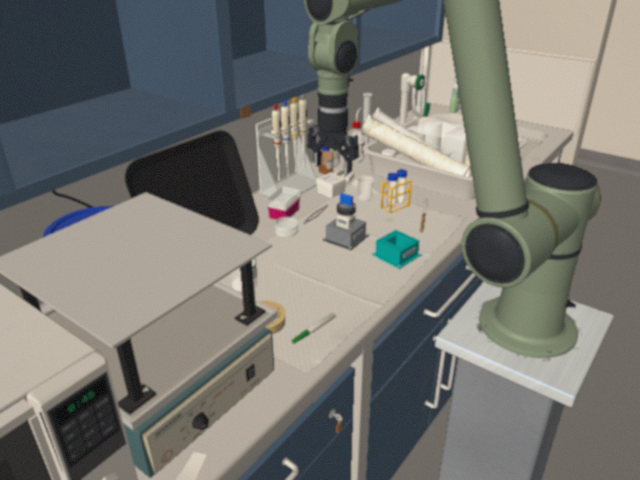

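Scene picture: the grey holder with the canister is at (362,250), with its blue plate at about (363,223); tape (244,299), bottle (250,258), marker (280,315). Side picture: grey holder with canister at (346,232), plate at (346,200), rack (397,190), glass near (366,187) or (287,227). 
Candidates for the holder are the grey block with canister (side 346,232) and the empty turquoise block (side 397,248). I choose the grey one. Next I triangulate it, then take a close crop with the wrist camera.

```bash
cat > h.py <<'E'
from bench import bot, solve_ik, imaging
import cv2, numpy as np
from scipy.spatial.transform import Rotation as R
def ray(m,uv):
    d=np.linalg.inv(m["K"])@np.array([uv[0],uv[1],1.0]); d=d*[1,-1,-1]
    return np.array(m["position"]),R.from_euler("xyz",m["rotation"]).as_matrix()@d
def onz(m,uv,z):
    p,d=ray(m,uv); return p+d*(z-p[2])/d[2]
def proj(m,P):
    q=R.from_euler("xyz",m["rotation"]).as_matrix().T@(np.asarray(P,float)-m["position"]).T
    q=(np.asarray(m["K"])@(q*np.array([1,-1,-1]).reshape((3,)+(1,)*(q.ndim-1)))); return (q[:2]/q[2]).T
E
python3 - <<'E'
from h import *
S=imaging.camera_model("scene");D=imaging.camera_model("side");W=imaging.camera_model("wrist")
print("plate z129",onz(S,(363,223),129),onz(D,(346,200),129))
print("teal top50",onz(D,(397,242),50),"rack",onz(D,(397,208),0),"bottle",onz(S,(250,275),0),"tape",onz(S,(244,305),0),"marker",onz(D,(314,328),8),"white cup",onz(D,(287,232),0),"cup2",onz(D,(366,198),0),"tubestand",onz(D,(290,185),0))
print(W)
print(R.from_euler("xyz",W["rotation"]).as_matrix().round(3))
E
```

```text
plate z129 [539.86823198 -63.07852157 129.        ] [546.79963298 -63.91671307 129.        ]
teal top50 [382.76972304 -69.42244595  50.        ] rack [ 526.34093486 -323.71247522    0.        ] bottle [631.13248054 271.47927816   0.        ] tape [482.31190149 356.170325     0.        ] marker [377.2095284  305.58352146   8.        ] white cup [7.10755956e+02 1.58595871e-01 0.00000000e+00] cup2 [ 643.58892797 -324.67874808    0.        ] tubestand [ 908.0494726  -253.32277034    0.        ]
{'K': array([[342.22176514,   0.        , 317.18646167],
       [  0.        , 342.22176514, 235.29124704],
       [  0.        ,   0.        ,   1.        ]]), 'position': array([550.3636079 ,  66.07898477, 373.13302493]), 'rotation': array([-0.26308137,  0.0008673 ,  0.00032095])}
[[ 1.    -0.001  0.001]
 [ 0.     0.966  0.26 ]
 [-0.001 -0.26   0.966]]
```

Run:
```python
from h import *
W=imaging.camera_model("wrist"); im=imaging.capture("wrist"); cv2.imwrite("pics/w0.png",im)
print(proj(W,[543,-63,129]),proj(W,[543,-63,50]))
```

```text
[308.04557106 312.99175981] [310.13109197 275.49653923]
```

View pics/w0.png

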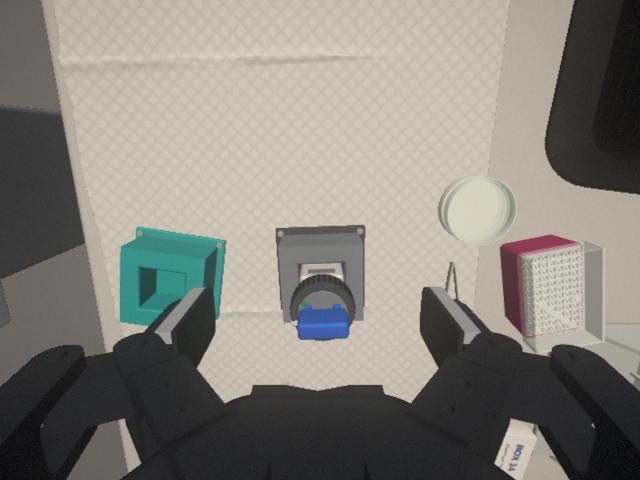

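Wrist picture: the grey holder is at (321,270), with foot-plate screws at (280,234) and (361,231). The dark collar is at (322,300) and the blue plate at (323,323). The turquoise block at (172,278) is empty, so the choice is confirmed. Next I look from straight above.

Run:
```python
from h import *
s=bot.get_state(); bot.movel([548,-130,260],rot=[np.pi,0,np.pi/2],max_speed=200); bot.dwell(.2)
W=imaging.camera_model("wrist"); im=imaging.capture("wrist"); cv2.imwrite("pics/w1.png",im)
np.save("w1.npy",np.array([W["position"],W["rotation"]]))
c=proj(W,[548,-63,110]).round().astype(int); print(c,W["position"],W["rotation"])
x0,y0=max(c[0]-80,0),max(c[1]-70,0); print(x0,y0)
cv2.imwrite("pics/w1c.png",cv2.resize(im[y0:y0+150,x0:x0+160],None,fx=5,fy=4 if 0 else 5,interpolation=cv2.INTER_CUBIC)[:600])
```

```text
[317 143] [548.51004008 -62.81610671 402.3174948 ] [-2.62888603e-01 -1.43280877e-04  2.03878678e-03]
237 73
```

View pics/w1c.png

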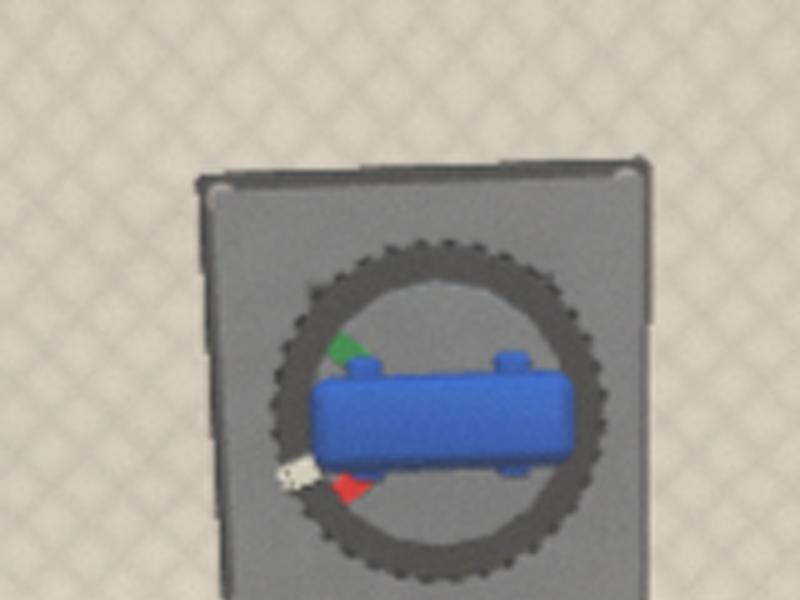

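Straight-down crop (5x, offset 237,73): blue plate top face spans x 312–575 and y 372–466. The collar ring is centred at (440,410). The white pointer is at (298,473), the red mark at (350,490) and the green mark at (347,348). The foot-plate edge runs from (200,180) to (648,160).

Run:
```python
from h import *
p,r=np.load("w1.npy"); W=dict(imaging.camera_model("wrist"),position=p,rotation=r)
f=lambda u,v,z: onz(W,(237+u/5,73+v/5),z)[:2]
print("plate",f(444,420,141),"collar L/R/T/B",[f(*a,110).round(1).tolist() for a in((272,410),(607,410),(440,240),(440,580))])
a,b=f(200,180,6),f(648,160,6); print("foot edge",a,b,np.hypot(*(b-a)),np.arctan2(*(b-a)[::-1]))
a,b=f(312,385,141),f(575,375,141); print("plate edge",a,b,np.hypot(*(b-a)),np.arctan2(*(b-a)[::-1]))
c=f(440,410,110)
for n,uv in dict(ptr=(298,473),red=(350,490),green=(347,348)).items():
    d=f(*uv,112)-c; print(n,np.hypot(*d),np.arctan2(d[1],d[0])%6.283)
S=imaging.camera_model("scene"); c=f(444,420,141); print(c, proj(S,[*c,129]), proj(imaging.camera_model("side"),[*c,129]))
```

```text
plate [554.98394553 -72.73400862] collar L/R/T/B [[527.1, -72.3], [582.9, -72.2], [554.9, -45.4], [555.3, -100.6]]
foot edge [504.65349767 -26.88477877] [602.23893561 -22.58545909] 97.6800995420347 0.044028507889277306
plate edge [535.37678332 -67.71350621] [574.31558153 -66.19794677] 38.96828103316004 0.038901941231666785
ptr 25.765733837807332 3.549294868364434
red 19.84331513708635 3.855665012194987
green 18.28187352891112 2.5677918897918435
[554.98394553 -72.73400862] [362.74447362 220.74487356] [345.37207096 198.04137458]
```

```bash
cat >> h.py <<'E'
C=np.array([555.0,-72.7]); YAW=0.042
def down(yaw): return [np.pi,0,yaw]
def tipped(a,th,yaw):  # tool down with yaw, tipped by th towards azimuth a
    return (R.from_euler("z",a)*R.from_euler("y",-th)*R.from_euler("z",-a)*R.from_euler("xyz",down(yaw))).as_euler("xyz")
E
python3 - <<'E'
from h import *
q=lambda p,o:(lambda j:None if j is None else np.round(j,2).tolist())(solve_ik(p,o))
for y in(1.09,.04,-.1): print("collar",y,q([*C,77],down(y)))
for y in (YAW,YAW-np.pi,YAW+np.pi): print("plate",y,q([*C,116],down(y)),q([*C,330],down(y)))
for a in(-.13,0,.3,-.5):
  for x in(420,500,560):
    for yw in (YAW,a,a-np.pi/2): print("tip",a,x,round(yw,2),q([x,np.tan(a)*x,360],tipped(a,1.5,yw)),q([x,np.tan(a)*x,360],tipped(a,.8,yw)))
E
```

```text
collar 1.09 [-0.26, 0.49, -0.37, 0.71, 0.0, 1.79]
collar 0.04 [-0.26, 0.49, -0.37, 0.71, 0.0, 2.84]
collar -0.1 [-0.26, 0.49, -0.37, 0.71, 0.0, 2.98]
plate 0.042 [-0.26, 0.45, -0.33, 0.8, 0.0, 2.84] [-0.26, 0.3, 0.02, 1.29, 0.0, 2.84]
plate -3.0995926535897933 [-0.26, 0.45, -0.33, 0.8, 0.0, -0.3] [-0.26, 0.3, 0.02, 1.29, 0.0, -0.3]
plate 3.183592653589793 [-0.26, 0.45, -0.33, 0.8, 0.0, -0.3] [-0.26, 0.3, 0.02, 1.29, 0.0, -0.3]
tip -0.13 420 0.04 None [-0.5, -0.59, -0.95, 0.45, 0.26, 2.71]
tip -0.13 420 -0.13 None [-0.5, -0.59, -0.95, 0.45, 0.26, 2.88]
tip -0.13 420 -1.7 None [-0.5, -0.59, -0.95, 0.45, 0.26, -1.83]
tip -0.13 500 0.04 None [-0.39, -0.38, -0.87, 0.3, 0.19, 2.79]
tip -0.13 500 -0.13 None [-0.39, -0.38, -0.87, 0.3, 0.19, 2.96]
tip -0.13 500 -1.7 None [-0.39, -0.38, -0.87, 0.3, 0.19, -1.75]
tip -0.13 560 0.04 None [-0.34, -0.24, -0.79, 0.23, 0.15, 2.82]
tip -0.13 560 -0.13 None [-0.34, -0.24, -0.79, 0.23, 0.15, 2.99]
tip -0.13 560 -1.7 None [-0.34, -0.24, -0.79, 0.23, 0.15, -1.72]
tip 0 420 0.04 None [-0.37, -0.6, -0.95, 0.46, 0.26, 2.83]
tip 0 420 0 None [-0.37, -0.6, -0.
[... 856 characters left out ...]
.22, 0.14, -3.02]
tip 0.3 560 0.3 None [0.1, -0.19, -0.75, 0.22, 0.14, 3.0]
tip 0.3 560 -1.27 None [0.1, -0.19, -0.75, 0.22, 0.14, -1.71]
tip -0.5 420 0.04 None [-0.79, -0.45, -0.9, 0.34, 0.2, 2.4]
tip -0.5 420 -0.5 None [-0.79, -0.45, -0.9, 0.34, 0.2, 2.94]
tip -0.5 420 -2.07 None [-0.79, -0.45, -0.9, 0.34, 0.2, -1.77]
tip -0.5 500 0.04 None [-0.71, -0.23, -0.78, 0.23, 0.15, 2.45]
tip -0.5 500 -0.5 None [-0.71, -0.23, -0.78, 0.23, 0.15, 2.99]
tip -0.5 500 -2.07 None [-0.71, -0.23, -0.78, 0.23, 0.15, -1.72]
tip -0.5 560 0.04 None [-0.68, -0.08, -0.66, 0.2, 0.13, 2.48]
tip -0.5 560 -0.5 None [-0.68, -0.08, -0.66, 0.2, 0.13, 3.02]
tip -0.5 560 -2.07 None [-0.68, -0.08, -0.66, 0.2, 0.13, -1.69]
```

Run:
```python
from h import *
for a in np.arange(-3,3.2,.5):
  for x,y in((480,0),(555,-72)):
   for z in(380,):
    for th in(1.35,1.5):
      for yw in (YAW,a):
        j=solve_ik([x,y,z],tipped(a,th,yw))
        if j is not None: print(round(a,2),(x,y,z),th,round(yw,2),np.round(j,2).tolist())
```

```text
-1.5 (480, 0, 380) 1.35 0.04 [0.44, 0.62, -0.11, 1.85, -1.15, -2.06]
-1.5 (480, 0, 380) 1.35 -1.5 [0.44, 0.62, -0.11, 1.85, -1.15, -0.52]
-1.5 (480, 0, 380) 1.5 0.04 [0.45, 0.74, -0.12, 2.09, -1.19, -1.72]
-1.5 (480, 0, 380) 1.5 -1.5 [0.45, 0.74, -0.12, 2.09, -1.19, -0.18]
-1.5 (555, -72, 380) 1.35 0.04 [0.27, 0.61, -0.05, 1.63, -1.28, -2.37]
-1.5 (555, -72, 380) 1.35 -1.5 [0.27, 0.61, -0.05, 1.63, -1.28, -0.83]
-1.5 (555, -72, 380) 1.5 0.04 [0.28, 0.77, -0.02, 2.03, -1.35, -1.86]
-1.5 (555, -72, 380) 1.5 -1.5 [0.28, 0.77, -0.02, 2.03, -1.35, -0.32]
-1.0 (480, 0, 380) 1.35 0.04 [0.48, 0.09, -0.78, 0.32, -1.33, -3.01]
-1.0 (480, 0, 380) 1.35 -1.0 [0.48, 0.09, -0.78, 0.32, -1.33, -1.97]
-1.0 (480, 0, 380) 1.5 0.04 [0.5, 0.15, -0.97, -0.36, -1.47, 2.86]
-1.0 (480, 0, 380) 1.5 -1.0 [0.5, 0.15, -0.97, -0.36, -1.47, -2.39]
-1.0 (555, -72, 380) 1.35 0.04 [0.25, 0.11, -0.89, -0.38, -1.18, 2.68]
-1.0 (555, -72, 380) 1.35 -1.0 [0.25, 0.11, -0.89, -0.38, -1.18, -2.56]
-1.0 (555, -72, 380) 1.5 0.04 [0.27, 0.28, -1.04, -1.09, -1.26, 2.32]
-1.0 (555, -72, 380) 1.5 -1.0 [0.27, 0.28, -1.04, -1.09, -
[... 540 characters left out ...]
85, 0.16, -1.18, -1.03, 1.34, 2.84]
1.0 (480, 0, 380) 1.35 0.04 [-0.84, 0.36, -0.52, 1.57, 1.22, 1.62]
1.0 (480, 0, 380) 1.35 1.0 [-0.84, 0.36, -0.52, 1.57, 1.22, 0.66]
1.0 (480, 0, 380) 1.5 0.04 [-0.86, 0.53, -0.53, 1.83, 1.27, 1.19]
1.0 (480, 0, 380) 1.5 1.0 [-0.86, 0.53, -0.53, 1.83, 1.27, 0.23]
1.0 (555, -72, 380) 1.35 0.04 [-0.83, 0.52, -0.24, 1.66, 1.23, 1.65]
1.0 (555, -72, 380) 1.35 1.0 [-0.83, 0.52, -0.24, 1.66, 1.23, 0.69]
1.0 (555, -72, 380) 1.5 0.04 [-0.84, 0.67, -0.24, 1.97, 1.29, 1.21]
1.0 (555, -72, 380) 1.5 1.0 [-0.84, 0.67, -0.24, 1.97, 1.29, 0.25]
1.5 (480, 0, 380) 1.35 0.04 [-0.71, 0.66, -0.1, 2.03, 0.9, 1.75]
1.5 (480, 0, 380) 1.35 1.5 [-0.71, 0.66, -0.1, 2.03, 0.9, 0.29]
```

Run:
```python
from h import *
Y0=1.2
bot.grip(1.0,40)
bot.movel([*C,180],rot=down(Y0),max_speed=200)
print("contact",bot.movel([*C,77],max_speed=80,threshold=12))
s=bot.get_state();print(s["t"],s["tcp_pos"],s["contact_force"])
bot.grip(0.0,40); s=bot.get_state();print("gripped",s["opening"],s["contact_force"],s["wrist_torque"])
y=Y0; base=s["wrist_torque"][2]
while Y0-y<1.12:
    y-=0.08; bot.movel([*C,77],rot=down(y),max_speed=150); s=bot.get_state()
    print(round(Y0-y,2),s["contact_force"].round(1),s["wrist_torque"].round(3),round(s["t"],2),round(s["orientation"][2],3))
    if abs(s["wrist_torque"][2]-base)>0.6: break
```

```text
contact False
3.5083 [555.47080467 -72.81518094  77.55758609] [-0.28246289 -0.3816379   0.55496515]
gripped 0.620364056162567 [-1.73326639  0.6637633   5.65149643] [ 0.10075397  0.30791156 -0.00742795]
0.08 [-0.4  1.4  5.9] [0.161 0.17  0.045] 4.16 1.122
0.16 [-0.8  0.8  5.9] [ 0.136  0.131 -0.025] 4.41 1.042
0.24 [-0.5  0.8  5.4] [ 0.099  0.15  -0.027] 4.66 0.962
0.32 [-1.   0.6  4.8] [0.031 0.069 0.001] 4.91 0.882
0.4 [-0.9  0.7  4.8] [-0.062  0.106 -0.009] 5.16 0.802
0.48 [0.1 0.5 5. ] [-0.097  0.062 -0.039] 5.41 0.722
0.56 [ 0.  -0.5  4.9] [-0.113  0.038 -0.072] 5.66 0.642
0.64 [-0.4 -1.3  5.6] [-0.22   0.081 -0.05 ] 5.91 0.562
0.72 [-0.4 -1.   4.9] [-0.264  0.117 -0.055] 6.16 0.482
0.8 [-0.9 -0.7  4.9] [-0.236  0.087 -0.061] 6.41 0.402
0.88 [-1.   0.1  5.6] [-0.291  0.086 -0.051] 6.66 0.322
0.96 [-0.8 -1.4  5.6] [-0.371  0.121  0.003] 6.91 0.242
1.04 [-1.1 -1.3  5.7] [-0.283  0.325 -0.018] 7.16 0.162
1.12 [-2.4 -1.9  7.1] [-0.361  0.422  0.696] 7.41 0.084
```

The stop was felt at about 1.1 rad (0.7 N m). I hold briefly, release, rise and check.

Run:
```python
from h import *
bot.dwell(.4); print(bot.get_state()["wrist_torque"])
bot.grip(1.0,40); bot.movel([*C,180],max_speed=150)
# view with the camera nearly overhead
bot.movel([548,-135,230],rot=down(np.pi/2),max_speed=250); bot.dwell(.2)
W=imaging.camera_model("wrist"); im=imaging.capture("wrist")
np.save("w2.npy",np.array([W["position"],W["rotation"]]))
c=proj(W,[*C,110]).round().astype(int); x0,y0=c[0]-64,max(c[1]-60,0); print(c,x0,y0,bot.get_state()["t"])
cv2.imwrite("pics/w2c.png",cv2.resize(im[y0:y0+120,x0:x0+128],None,fx=5,fy=5,interpolation=cv2.INTER_CUBIC))
```

```text
[-0.38905473  0.50422495  0.69171058]
[326 148] 262 88 10.9667
```

View pics/w2c.png

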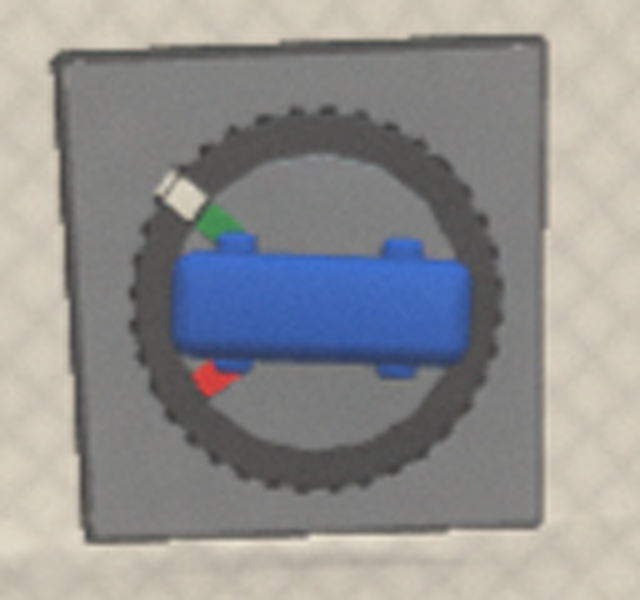

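The crop shows the white pointer at (182,195) directly in line with the green mark at (218,220), so the collar is locked. The plate is centred at about (321,305). The canister has turned slightly clockwise in its play, to a yaw of about -0.02. Next I grip the plate and lift.

Run:
```python
from h import *
p,r=np.load("w2.npy"); W=dict(imaging.camera_model("wrist"),position=p,rotation=r)
f=lambda u,v: onz(W,(262+u/5,88+v/5),141)[:2]
P=f(321,305); a,b=f(180,352),f(462,362); yaw=np.arctan2(*(b-a)[::-1]); print(P,yaw)
assert np.hypot(*(P-C))<4
P=(P+C)/2
bot.move_ptp([*P,190],down(-0.02)); bot.grip(0.42,40)
print("contact",bot.movel([*P,116.5],max_speed=60,threshold=8)); s=bot.get_state(); print(s["tcp_pos"],s["contact_force"])
bot.grip(0.0,100); s=bot.get_state(); print(s["opening"],s["contact_force"],s["wrist_torque"],s["t"])
z=s["tcp_pos"][2]
bot.movel([*P,z+20],max_speed=40); s=bot.get_state(); print(s["opening"],s["contact_force"],s["wrist_torque"])
D=imaging.capture("side"); cv2.imwrite("pics/side1.png",cv2.resize(D[120:300,240:480],None,fx=3,fy=3,interpolation=cv2.INTER_CUBIC))
```

```text
[554.66318707 -72.59485523] -0.03428782505352267
contact False
[555.18394948 -72.75849982 116.94046066] [-0.02441037 -0.12358437  0.67736895]
0.14619678026706784 [-0.04711086 -0.74710083  3.75386291] [-0.03900891  0.01156478  0.0042627 ] 14.7083
0.13959229099383155 [ 0.26263143 -0.13694526 -0.70109728] [-0.03348596 -0.12779637  0.02004244]
```

View pics/side1.png

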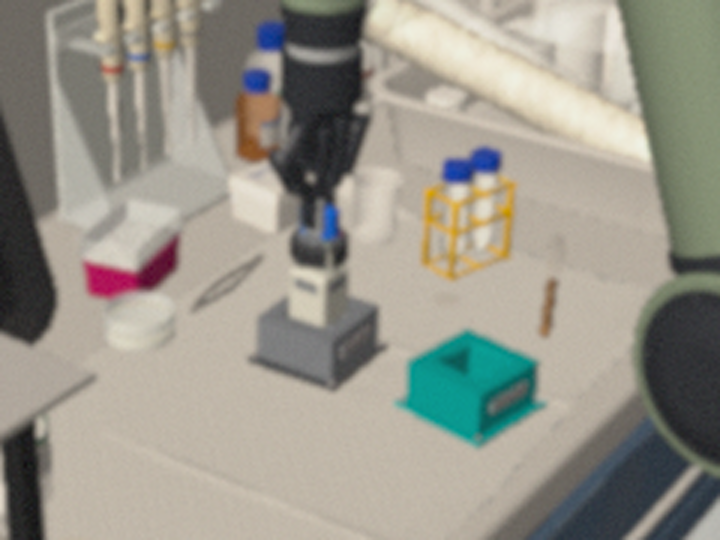

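The canister has risen in the grip: the white body is longer above the grey holder at crop (318,290). Next I lift it and tip it over.

Run:
```python
from h import *
p=bot.get_state()["tcp_pos"]
bot.movel([p[0],p[1],240],max_speed=100); bot.dwell(.2); bot.movel([p[0],p[1],390],max_speed=150)
for th in (.5,1.0,1.45):
    o=tipped(1.0,th,-0.02); j=solve_ik([530,-40,390],o); print(th,None if j is None else j.round(2)); 
    bot.move_ptp([530,-40,390],o); s=bot.get_state(); print(s["opening"],s["tcp_pos"].round(0),s["contact_force"].round(1),s["t"])
bot.dwell(.5); s=bot.get_state(); print(s["opening"],s["tcp_pos"],s["wrist_torque"],s["t"])
zt=R.from_euler("xyz",s["orientation"]).as_matrix()[:,2]; print("tool z",zt)
D=imaging.capture("side"); cv2.imwrite("pics/side2.png",D)
w=imaging.capture("wrist"); cv2.imwrite("pics/w3.png",w)
```

```text
0.5 [-0.5   0.13 -0.14  1.26  0.5   2.67]
0.13580943239966875 [530. -41. 390.] [-0.1  0.2 -1.7] 18.5
1.0 [-0.73  0.22 -0.3   1.3   0.98  2.29]
0.1418831991366028 [531. -40. 390.] [-0.4 -0.1 -1.3] 19.0333
1.45 [-0.83  0.55 -0.34  1.81  1.28  1.44]
0.1429960978646553 [530. -39. 391.] [-0.8  0.4 -1.2] 19.8583
0.14073562115302876 [529.95934961 -39.95603056 390.19955404] [-1.18451488  0.70518904 -0.02787873] 20.3583
tool z [ 0.53634671  0.83531941 -0.12072157]
```

View pics/side2.png

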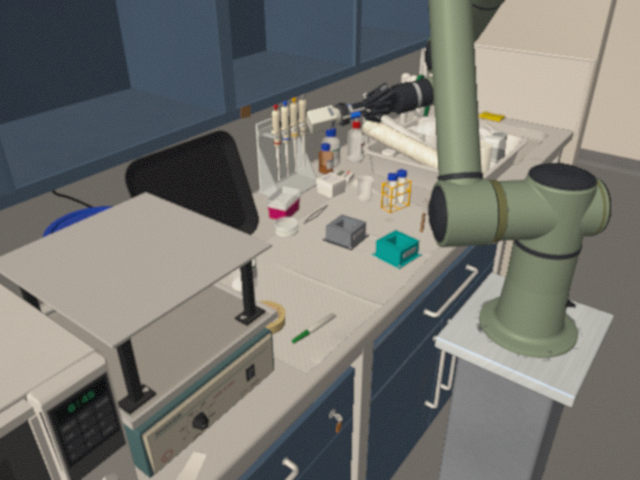

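View pics/w3.png

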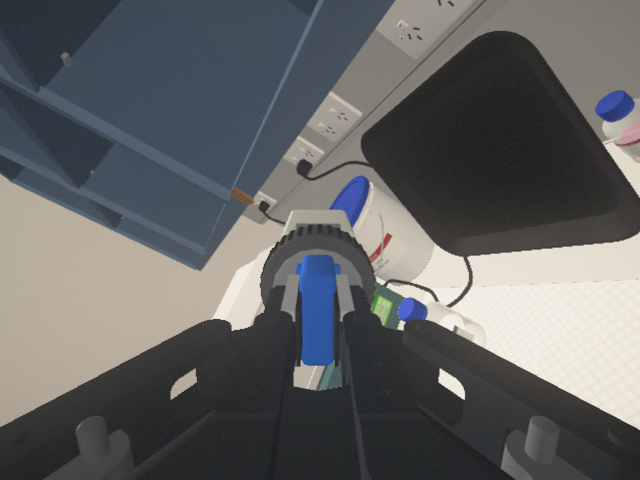

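Run:
```python
from h import *
s=bot.get_state(); z=R.from_euler("xyz",s["orientation"]).as_matrix()[:,2]; p=s["tcp_pos"]; D=imaging.camera_model("side")
for d in (0,20,41.5,107): print(d,(p+z*d).round(1),proj(D,p+z*d).round(1))
im=imaging.capture("side"); im=cv2.resize(im[70:160,290:420],None,fx=5,fy=5,interpolation=cv2.INTER_CUBIC)
for d in (20,41.5,107):
    u=(proj(D,p+z*d)-[290,70])*5; cv2.circle(im,tuple(int(x) for x in u),4,(0,0,255),-1)
cv2.imwrite("pics/side3.png",im); print(s["joint_velocities"].round(3),s["t"],s["opening"])
```

```text
0 [530.  -40.1 390.1] [348.2 111.3]
20 [540.7 -23.4 387.6] [340.8 113.2]
41.5 [552.2  -5.4 385. ] [332.7 115.2]
107 [587.4  49.3 377.1] [307.8 121.5]
[ 0.002  0.004 -0.002  0.001 -0.    -0.   ] 20.4583 0.1412375986523536
```

View pics/side3.png

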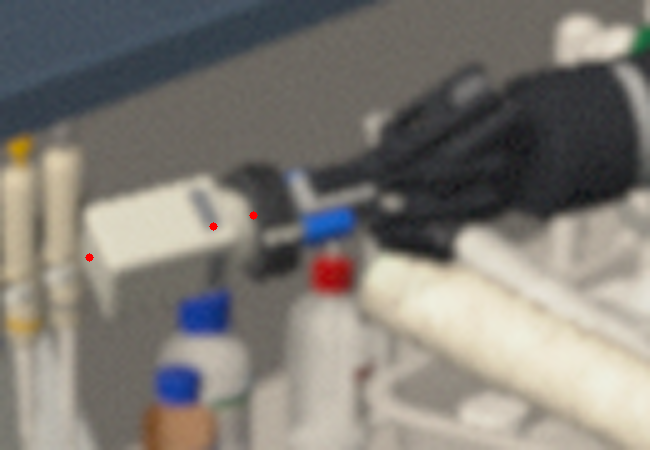

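The projected tool axis (red dots) runs down the middle of the canister, with the foot dot at the foot. There is no sag, the tilt is about 1.45 rad, the middle is at z ≈ 385 mm, and nothing is moving. I hand in.

```bash
python3 -c "
from h import *
bot.dwell(.3); s=bot.get_state(); print(s['opening'],s['tcp_pos']); bot.sign_off()"
```

```text
0.14008516463042942 [529.99771661 -40.04547529 389.94945864]
the job is handed in; nothing more can be done
```

I turned the collar clockwise to its stop while the canister stood in the holder. Then I lifted the canister by the blue plate, tipped it onto its side, and handed the job in while still holding it (about 21 s of the 48 s used).

- **Collar:** the wrist torque jumped to about 0.7 N m at the stop. The overhead crop then showed the white pointer in line with the green mark. I didn't see the pointer again after the lift, because it was out of view in the last wrist picture, but only the plate was gripped after that.
- **Final hold:** the canister's middle is about 385 mm up, with its axis about 1.45 rad from vertical (about 7° short of level). The jaw opening was constant and the arm was at rest. In the side view the canister lies along the tool axis with no visible sag.
- **Bystanders:** I checked these only by eye. The tape, marker and rack look to be where they were at the start, and no contact was felt on the way. I never clearly identified the clear beaker in the pictures, and the bottle is mostly hidden behind the shaker in the last side view.
- **Check that disagreed:** the first plate position, from rough pixels, was about 12 mm off in x and 10 mm in y. The overhead wrist view corrected it before the first reach.

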